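# Shut the washer's marked stopcock

## Task

Before the washer is moved its water must be turned off: slide the cover of the stopcock box on the worktop all the way to the right, then push the marked valve handle under it, the one with the round disc on its stem, clockwise until it is fully shut against its stop, square across its pipe. Only push, never pinch; leave the plain handle and the things standing round the box as they are, and leave the cover open.

Things in the scene. Friction and masses are not known exactly. Their poses are not given: they have to be found in the camera images.
- box: grey stopcock box fixed to the worktop, 232 x 220 mm, walls 60 mm high, metal rails on its near and far edges up to 68 mm. Origin: centre of its underside; x away from the robot, y to the robot's left (turned up to 0.25 rad), z up. In its frame the open valve bay is at x -110..110, y 2..104 mm (floor at 6 mm, hidden by the cover at the start); the closed deck (top 60 mm) is at y -110..0
- cover (a joint): slide of the flat cover (218 x 112 x 5 mm, top at 66 mm). 0 = bay covered; grows as the cover moves along the box's -y (right) over the deck; 0.105 m = stop, bay open. Starts at 0 to 0.01. Stays where it is left; resists with 2.5 N plus 6 N per m/s
- lip_face (a point): centre of the upright face to push on, 79 mm above the worktop, moves with the cover. It is the left side of the raised lip near the cover's left (+y) end and looks along the box's +y; push it toward -y. The lip is 120 mm long along the box's x, 8 mm thick, top 89 mm above the worktop (23 over the cover); a ramp slopes from it down to the cover on its right side
- marked_handle (a joint): turn of the marked handle about its upright stem. 0 = open (along its pipe, pointing along the box's +y); grows clockwise seen from above; 1.571 rad = stop = shut (pointing along the box's +x, away from the robot). Starts at 0 to 0.3. Stays where it is left; resists with 0.12 N m (3 N at 40 mm from the stem) plus 0.03 N m s/rad
- marked_axis (a point): on the marked handle's stem axis, 54 mm above the worktop. Two steel handles stand in the bay, stems 86 mm apart along the box's x (at x -58 and 28 mm, y 22 mm); either may be the marked one. It carries a round steel disc 36 mm across with a raised rim (top 56 mm) on its stem; the plain one has only an 18 mm hub. Else they are alike
- marked_tip (a point): top of the marked handle's free end, 55 mm from the stem axis, 54 mm above the worktop; hidden under the cover at the start. The handle is a straight bar 12 mm wide, from 34 to 54 mm above the worktop (its back half only to 50 mm). The pipe and nuts under it reach up to 34 mm
- plain_axis (a point): on the plain handle's stem axis, 54 mm above the worktop
- plain_tip (a point): top of the plain handle's free end, 55 mm from its stem; same bar, height and way of turning as the marked handle. Starts turned 0 to 0.3 rad from open
- wall_tap: the metal wall tap over the sink, fixed, not part of the job but in the way of a low swing across: it reaches from the wall 120 mm toward the robot past its origin (origin at its base height, mid-length), 60 mm wide, from 0 to 111 mm above its origin, so its top is about 0.24 m above the worktop
- wax_pot: bystander: round tub of wax with wooden lid, 62 mm wide, 35 mm tall; loose on the worktop; origin: centre of its underside
- peg_0: bystander: wooden clothes peg lying flat, 72 x 15 x 12 mm; loose on the worktop; origin: centre of its underside
- thread_white: bystander: standing reel of white cotton, 31 wide, 43 mm tall; loose on the worktop; origin: centre of its underside
- masking_tape: bystander: roll of masking tape lying flat, 100 wide, 25 mm tall; loose on the worktop; origin: centre of its underside
- stain_dropper: bystander: small dropper bottle, 33 wide, 102 mm tall; loose on the worktop; origin: centre of its underside
- scoop: bystander: detergent scoop, 109 x 68 x 48 mm; loose on the worktop; origin: centre of its underside
- candle_jar: bystander: candle in a glass jar, 76 wide, 90 mm tall; loose on the worktop; origin: centre of its underside

How it is judged:
On the way, in this order (a step that is already met when the one before it is completed fails the run):
1. the cover is slid all the way aside (value of joint cover above 0.095 m), for 0.2 s.
2. the marked handle is pushed shut (value of joint marked_handle above 1.47 rad), for 0.2 s.
At the end, for the whole second after the job is handed in: cover within 10 mm of its open stop, marked handle within 0.1 rad of its shut stop, both at rest; the plain handle's tip within 10 mm and every bystander within 25 mm of where it started (value of joint cover above 0.095 m and value of joint marked_handle above 1.47 rad and distance of plain_tip from where it was at the start of the episode below 0.01 m and velocity of joint marked_handle between -0.05 and 0.05 rad/s and velocity of joint cover between -0.01 and 0.01 m/s and distance of each of wax_pot, peg_0, thread_white, masking_tape, stain_dropper, scoop, candle_jar from where it was at the start of the episode below 0.025 m); the robot touches nothing.
It fails at once if the plain handle is turned (its tip moved more than 10 mm) (distance of plain_tip from where it was at the start of the episode above 0.01 m).
It fails at once if the marked handle is pinched: fingers press on both its sides at once (contact force between the fingers and marked_handle_c0 above 1.5 N and contact force between the fingers and marked_handle_c1 above 1.5 N).
It fails at once if the cover's lip is pinched: fingers press on the lip and the ramp behind it at once (contact force between the fingers and cover_c1 above 1.5 N and contact force between the fingers and cover_c2 above 1.5 N).
It fails at once if a bystander is moved or lifted more than 25 mm (distance of any of wax_pot, peg_0, thread_white, masking_tape, stain_dropper, scoop, candle_jar from where it was at the start of the episode above 0.025 m).
It also fails if it takes over 56 s, if anything falls off the work surface, if the arm or the gripper's body presses on something with over 40 N, if the wrist force passes 120 N, or if a joint passes its speed limit or range.

## Robot

A 6-joint arm with a two-finger parallel gripper is mounted at the origin on a cart in front of the work surface, level with it; the furniture and walls round the work are solid. World frame = base frame: x ahead of the robot, y to its left, z up, the work surface at z = 0. Lengths are in m, angles in rad, forces in N, time in s.
With the tool pointing down it reaches from about 0.275 to 0.875 m from the base axis. Payload 12.5 kg.
Tool frame: the origin (TCP) lies on the centre line of the jaws, within the pads' length; the fingertips stand r.finger_overhang ahead of it and the grasp point (between the pads) lies 3 mm ahead of it (r.finger_overhang is the distance from the TCP to the fingertips, in m); z points along the fingers, y is the line along which they close (so a half turn about z gives the same grasp; the last joint's range is limited). The gripper opens to 85 mm and grips with 20 to 120 N. Pads are 22 mm wide; open, the fingers measure 114 mm over their backs; the gripper's body (76 mm by 85 mm) begins 54 mm behind the grasp point. The pads swing forward as they close: fully open they stand 13 mm farther back than shut.
Start: joints at [-1.414, 0.351, 1.652, -0, 1.139, -0.085], TCP at [0.132, -0.534, 0.253] pointing down, gripper open.
Joint ranges: [-2.75, 2.75], [-0.79, 2.1], [0.01, 2.65], [-1.57, 4.71], [0.07, 3.14], [-2.87, 2.87]. Speed limits (rad/s): [2.22, 2.22, 2.79, 3.14, 3.14, 3.14].

## Interface

Orientations are given as a unit quaternion [x, y, z, w].
In Python, from cell import r, optics gives the robot as it stands. The module is installed in compiled form; this text tells all that it offers. Calls block until the motion is done:
- r.move_to(position, orientation): joint-space move of the TCP to a pose.
- r.move_linear(position, rot=None, vel=0.15): straight line of the TCP; rot=None keeps the orientation; vel is the mean speed in m/s.
- r.set_joints(angles): joint-space move.
- r.set_gripper(opening, squeeze=None): opening from 0.0 (shut) to 1.0 (fully open); squeeze is the grip in N (None keeps the last); returns when the fingers have stopped.
- r.sleep(seconds).
- r.inverse_kinematics(position, orientation): joint angles nearest the present ones, or None.
- optics.get_image(name): name is "scene" or "side" or "wrist"; returns a dict with "pixels" (480x640x3 uint8, red, green, blue), "depth" (480x640 float32, m along the optical axis (not along the pixel's ray), 0 where there is no reading), "fx", "fy", "cx", "cy" (pixels), "camera_from_world" (4x4, takes a point from world to camera coordinates); the wrist camera has in their place "mount" (4x4, takes a point from camera to tool coordinates, whose origin is the TCP and whose axes are the flange's). Camera axes: x right, y down, z forward; pixel columns grow to the right and rows downward; lengths in m; the calibration is good to about 2 mm. A picture is of the moment at which its call begins: read the wrist's pose just before it.
A pose or a line that the arm cannot do raises r.PlanningError and nothing moves.
- r.hand_in(): hands the job in; it is judged then, once.
Readings, each from a call of its own:
- r.current_t(): time.
- r.current_q(): joint angles.
- r.current_qvel(): joint speeds.
- r.current_effort(): joint torques, N m.
- r.current_tool_pos(): TCP position.
- r.current_ee_rot(): TCP orientation.
- r.current_contact_force(): force on the tool from outside, world axes, zero at the start.
- r.current_torque(): the same for the moment, N m.
- r.current_opening(): opening from 0.0 (shut) to 1.0 (fully open).
- r.current_finger_force(): force on a finger pad.
Only numpy, scipy, OpenCV 4.12 (cv2) and the standard library are available. Lean on these libraries where they do the work, as an engineer would, in place of code of your own. Each camera call takes 0.05 s, during which the arm holds its last target. There are 200 camera calls.

## Working session

There is one attempt and no reset: what is moved stays moved. The work goes in short steps, each a Python script; the robot and the scene stay as the last script left them, time stands still between calls to the robot, and variables do not carry over. Pictures are saved under pics/ and viewed, at most 10 in all, crops included, and the job is handed in when it is done.

```bash
mkdir -p pics
cat > h.py <<'E'
import numpy as np, cv2
from cell import r, optics
from scipy.spatial.transform import Rotation as R
def snap(name,fn=None):
    p=r.current_tool_pos();q=r.current_ee_rot()
    im=optics.get_image(name)
    if 'mount' in im:
        T=np.eye(4);T[:3,:3]=R.from_quat(q).as_matrix();T[:3,3]=p
        im['wfc']=T@im['mount']
    else: im['wfc']=np.linalg.inv(im['camera_from_world'])
    if fn: cv2.imwrite('pics/'+fn,im['pixels'][:,:,::-1]); np.savez('pics/'+fn[:-4],**im)
    return im
def ray(im,u,v,z):
    d=im['wfc'][:3,:3]@np.array([(u-im['cx'])/im['fx'],(v-im['cy'])/im['fy'],1]);o=im['wfc'][:3,3]
    return o+d*(z-o[2])/d[2]
def cloud(im):
    v,u=np.mgrid[:480,:640];d=im['depth']
    c=np.stack([(u-im['cx'])/im['fx']*d,(v-im['cy'])/im['fy']*d,d],-1)
    w=c@im['wfc'][:3,:3].T+im['wfc'][:3,3]; w[d==0]=np.nan
    return w
E
python3 - <<'E'
from h import *
for n in('scene','side'):
    im=snap(n,n+'0.png'); print(n,im['wfc'].round(3).tolist(),im['fx'])
print(r.finger_overhang,r.current_ee_rot(),r.current_t(),r.current_opening())
E
```

```text
scene [[-0.55, -0.541, 0.637, -0.437], [-0.835, 0.343, -0.429, 0.528], [0.013, -0.768, -0.64, 1.036], [0.0, 0.0, 0.0, 1.0]] 472.9630105302715
side [[0.911, -0.162, 0.38, -0.023], [-0.412, -0.313, 0.855, -1.228], [-0.019, -0.936, -0.352, 0.578], [0.0, 0.0, 0.0, 1.0]] 503.748571331335
0.022 [ 9.92701901e-01  1.20592907e-01 -8.61598140e-07 -5.34758370e-04] 0.1 1.002004343024189
```

View pics/scene0.png

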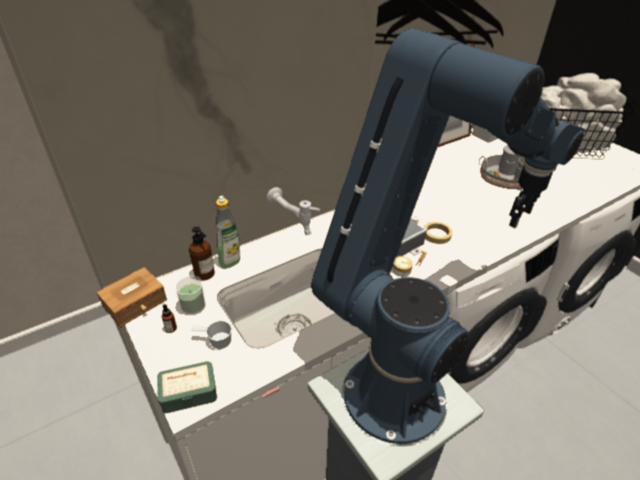

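View pics/side0.png

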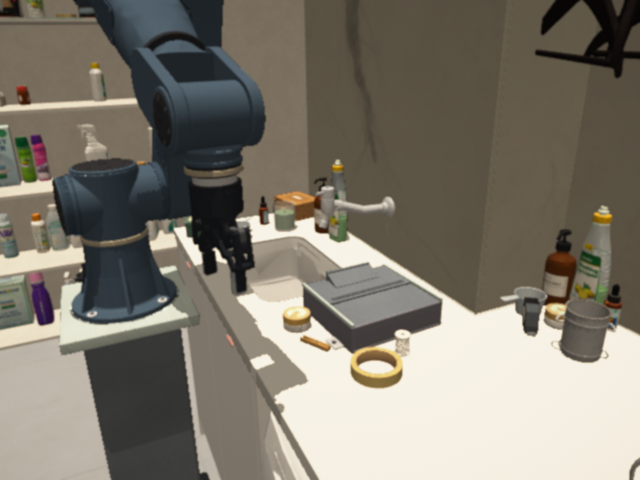

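The side view shows the box at about (372,303) with the lip at (350,272). Wax pot is at (296,317), peg (316,342), white reel (402,342), tape (377,366). In the scene view the arm hides the box.

Run:
```python
from h import *
im=dict(np.load('pics/side0.npz'));w=cloud(im)
v,u=np.mgrid[:480,:640]
reg=(u>290)&(u<450)&(v>250)&(v<350)
top=reg&(w[...,2]>.056)&(w[...,2]<.072)
P=w[top][:,:2].astype(np.float32);print(len(P))
rc=cv2.minAreaRect(P);print(rc,cv2.boxPoints(rc).round(3).tolist())
h=np.histogram(w[reg][:,2],bins=np.arange(-.01,.1,.004));print(list(zip(h[1].round(3),h[0])))
lip=reg&(w[...,2]>.083)&(w[...,2]<.095)
L=w[lip];print(len(L),cv2.minAreaRect(L[:,:2].astype(np.float32)),L.mean(0))
for n,(a,b) in dict(nearR=(352,343),farR=(439,303),nearL=(304,283),).items(): print(n,w[b,a].round(3),ray(im,a,b,.066).round(3))
# blobs of bystanders
for n,(a,b,z) in dict(wax=(296,312,.035),peg=(316,342,.012),reel=(402,334,.043),tape=(377,362,.025)).items(): print(n,ray(im,a,b,z).round(3),w[b,a].round(3))
cv2.imwrite('pics/crop1.png',cv2.resize(im['pixels'][240:390,260:460,::-1],(800,600),interpolation=cv2.INTER_CUBIC))
```

```text
5103
((0.5543256402015686, -0.31883764266967773), (0.3526703417301178, 0.27780699729919434), 3.9409875869750977) [[0.36899998784065247, -0.19200000166893005], [0.3880000114440918, -0.4699999988079071], [0.7400000095367432, -0.4449999928474426], [0.7210000157356262, -0.1679999977350235]]
[(np.float64(-0.01), np.int64(46)), (np.float64(-0.006), np.int64(37)), (np.float64(-0.002), np.int64(2433)), (np.float64(0.002), np.int64(980)), (np.float64(0.006), np.int64(410)), (np.float64(0.01), np.int64(452)), (np.float64(0.014), np.int64(335)), (np.float64(0.018), np.int64(373)), (np.float64(0.022), np.int64(402)), (np.float64(0.026), np.int64(402)), (np.float64(0.03), np.int64(362)), (np.float64(0.034), np.int64(559)), (np.float64(0.038), np.int64(326)), (np.float64(0.042), np.int64(408)), (np.float64(0.046), np.int64(302)), (np.float64(0.05), np.int64(294)), (np.float64(0.054), np.int64(301)), (np.float64(0.058), np.int64(2224)), (np.float64(0.062), np.int64(869)), (np.float64(0.066), np.int64(1691)), (np.float64(0.07), np.int64(273)), (np.float64(0.074), np.int64(203)), (np.float64(0.078), np.int64(199)), (np.float64(0.082), np.int64(182)), (np.float64(0.086), np.int64(145)), (np.float64(0.09), np.int64(61)), (np.float64(0.094), np.int64(30))]
355 ((0.5774716138839722, -0.2961186170578003), (0.0970497578382492, 0.290800541639328), 89.85023498535156) [ 0.55675789 -0.27323982  0.0874137 ]
nearR [ 0.391 -0.465  0.027] [ 0.361 -0.52   0.066]
farR [ 0.612 -0.45   0.056] [ 0.6   -0.464  0.066]
nearL [ 0.379 -0.251  0.069] [ 0.382 -0.246  0.066]
wax [ 0.333 -0.313  0.035] [ 0.332 -0.315  0.036]
peg [ 0.337 -0.409  0.012] [ 0.337 -0.41   0.013]
reel [ 0.483 -0.503  0.043] [ 0.486 -0.499  0.04 ]
tape [ 0.403 -0.541  0.025] [ 0.423 -0.509 -0.001]
```

View pics/crop1.png

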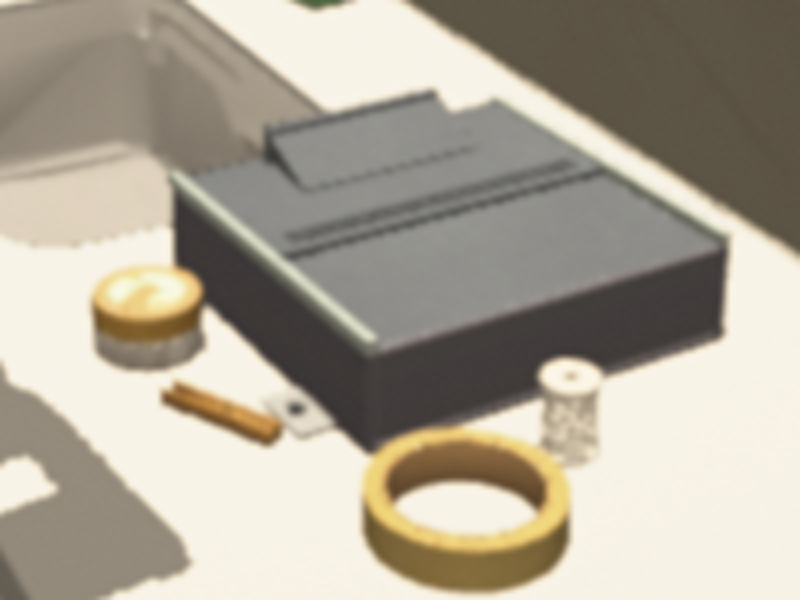

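The crop shows the rails (near rail from crop (177,175) to (372,345)), far right corner (727,238), and lip top edge (268,128) to (437,93).

Run:
```python
from h import *
im=dict(np.load('pics/side0.npz'))
g=lambda x,y,z: ray(im,260+(x-1.5)/4,240+(y-1.5)/4,z)
NL=g(177,175,.068);NR=g(372,345,.068);FR=g(727,240,.068);l1=g(268,128,.089);l2=g(437,93,.089)
for n,p in dict(NL=NL,NR=NR,FR=FR,l1=l1,l2=l2).items(): print(n,p.round(3))
print(np.linalg.norm(NL-NR),np.linalg.norm(FR-NR),np.linalg.norm(l1-l2))
d=NL-NR;e=FR-NR;f=l2-l1
print(np.arctan2(-d[0],d[1]),np.arctan2(e[1],e[0]),np.arctan2(f[1],f[0]),(NL+FR)/2)
# wrist view above bay
q=r.current_ee_rot()
for z in(.40,.36,.32):
    p=[.45,-.30,z]; print(z,r.inverse_kinematics(p,q))
```

```text
NL [ 0.379 -0.251  0.068]
NR [ 0.39  -0.469  0.068]
FR [ 0.612 -0.457  0.068]
l1 [ 0.435 -0.258  0.089]
l2 [ 0.548 -0.258  0.089]
0.21829188925684032 0.2225529542438714 0.11333301601305411
0.04858619533844885 0.054360518792317215 -0.0009337423587378866 [ 0.49547632 -0.3542163   0.068     ]
0.4 [-6.74424388e-01  2.25148511e-01  1.46095902e+00  7.52428706e-04
  1.45625008e+00  6.54511365e-01]
0.36 [-6.74424388e-01  2.45639840e-01  1.52897399e+00  7.63176887e-04
  1.36774381e+00  6.54443462e-01]
0.32 [-6.74424388e-01  2.73155315e-01  1.58970823e+00  7.80374493e-04
  1.27949412e+00  6.54373241e-01]
```

```bash
cat >> h.py <<'E'
def quat(yaw): return (R.from_euler('z',yaw)*R.from_quat([1,0,0,0])).as_quat()
E
python3 - <<'E'
from h import *
r.set_gripper(0.0)
r.move_to([.47,-.32,.36],quat(0.05))
im=snap('wrist','w1.png');print(im['wfc'].round(3).tolist(),im['fx'],r.current_t(),r.current_opening())
E
```

```text
[[0.049, -0.956, -0.291, 0.544], [-0.999, -0.047, -0.013, -0.317], [-0.001, 0.291, -0.957, 0.481], [0.0, 0.0, 0.0, 1.0]] 368.89493027246397 2.45 -0.00022608210649069295
```

View pics/w1.png

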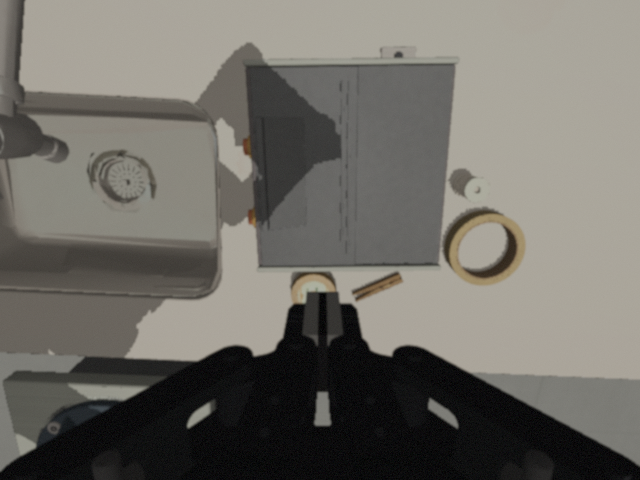

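The wrist view shows the rail corners at about (246,62), (457,60), (439,267) and (259,269). The lip's face runs from (263,118) to (268,229), and copper pipes leave the box at (247,146) and (252,216). Wax pot, peg, tape and reel are all clear of the lip path.

Run:
```python
from h import *
im=dict(np.load('pics/w1.npz'))
C=[ray(im,u,v,.068)[:2] for u,v in((246,61.5),(457.5,60.5),(439.5,267.5),(258.5,269.5))] # FL FR NR NL
C=np.array(C);print(C.round(4).tolist(),[np.linalg.norm(C[i]-C[i-1]).round(4) for i in range(4)])
c=C.mean(0);yx=(C[0]+C[1]-C[2]-C[3]);yy=C[0]+C[3]-C[1]-C[2]
print(c,np.arctan2(yx[1],yx[0]),np.arctan2(-yy[0],yy[1]))
yaw=np.arctan2(yx[1]-0*yy[0],yx[0])
Rb=np.array([[np.cos(yaw),-np.sin(yaw)],[np.sin(yaw),np.cos(yaw)]])
print('lip box',[( (ray(im,u,v,.089)[:2]-c)@Rb).round(4) for u,v in((263,118),(268,229))])
print('pipes',[( (ray(im,u,v,.03)[:2]-c)@Rb).round(4) for u,v in((247,146),(252,216))])
w=cloud(im);m=(w[...,2]>.08)&(w[...,2]<.1)&(np.abs(w[...,0]-.49)<.12)&(np.abs(w[...,1]+.35)<.14)
L=(w[m][:,:2]-c)@Rb;print(len(L),np.percentile(L,[2,50,98],axis=0))
```

```text
[[0.6061, -0.236], [0.6174, -0.4508], [0.3931, -0.4642], [0.3799, -0.2483]] [np.float64(0.2265), np.float64(0.2152), np.float64(0.2248), np.float64(0.2163)]
[ 0.49913856 -0.34984346] 0.05715274218335064 0.0568332446790517
lip box [array([0.058 , 0.0901]), array([-0.0576,  0.091 ])]
pipes [array([0.0285, 0.1198]), array([-0.0563,  0.1193])]
2506 [[-0.05565698  0.07520557]
 [ 0.00460479  0.08756625]
 [ 0.05716247  0.09814642]]
```

```bash
cat >> h.py <<'E'
c=np.array([.4991,-.3498]);yaw=.057
Rb=np.array([[np.cos(yaw),-np.sin(yaw)],[np.sin(yaw),np.cos(yaw)]])
def W(x,y,z): return np.r_[c+Rb@[x,y],z]
E
python3 - <<'E'
from h import *
q=quat(yaw);z=.072+r.finger_overhang
r.move_to(W(0,.145,.2),q); r.move_linear(W(0,.145,z),vel=.12)
f0=np.array(r.current_contact_force());y=.145
while y>-.02:
    y-=.004 if y<.025 else .02
    r.move_linear(W(0,y,z),vel=.06)
    f=(np.array(r.current_contact_force())-f0);fb=Rb.T@f[:2]
    a=(np.array(r.current_tool_pos())[:2]-c)@Rb
    print(round(y,3),a.round(4),fb.round(1),f[2].round(1))
    if fb[1]>15: break
a=(np.array(r.current_tool_pos())[:2]-c)@Rb
r.move_linear(W(0,y+.03,z),vel=.1); r.move_linear(W(0,y+.03,.2),vel=.2)
r.move_to(W(0,.05,.36),q);snap('wrist','w2.png');print(r.current_t())
E
```

```text
0.125 [-1.000e-04  1.247e-01] [0.7 0.4] -0.8
0.105 [-0.      0.1046] [0.9 1.9] 0.3
0.085 [0.     0.0845] [ 0.3 -0.1] -0.0
0.065 [-0.      0.0645] [1.  0.4] 0.7
0.045 [-0.      0.0445] [1.  0.8] -0.1
0.025 [-0.      0.0245] [0.1 0.3] 0.4
0.021 [0.     0.0208] [0.2 0.4] -0.4
0.017 [0.     0.0167] [-0.   0.4] 0.4
0.013 [0.     0.0127] [0.  0.7] 0.5
0.009 [0.     0.0107] [ 0.9 13.2] 5.8
0.005 [-0.0001  0.0102] [ 3.2 36.5] 17.3
10.3083
```

View pics/w2.png

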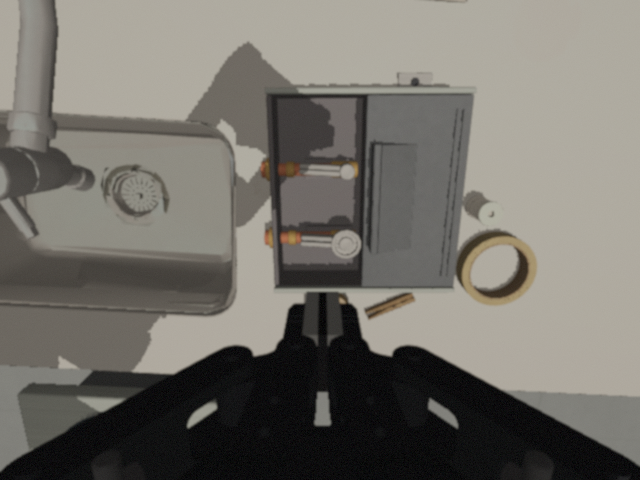

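The cover is fully open. The marked handle is the near one: disc at (346,243), bar running left to about (303,240). The plain handle's hub is at (348,171). I'll crop to measure the angles.

Run:
```python
from h import *
im=dict(np.load('pics/w2.npz'))
b=lambda u,v,z:((ray(im,u,v,z)[:2]-c)@Rb).round(4)
print('disc',b(346,243,.056),'hub',b(348,171,.054),'tip',b(303,239.5,.054),b(303,167.5,.054))
cv2.imwrite('pics/crop2.png',cv2.resize(im['pixels'][150:270,255:375,::-1],(600,600),interpolation=cv2.INTER_CUBIC))
```

```text
disc [-0.0566  0.0222] hub [0.0286 0.0214] tip [-0.0528  0.0739] [0.0326 0.0726]
```

View pics/crop2.png

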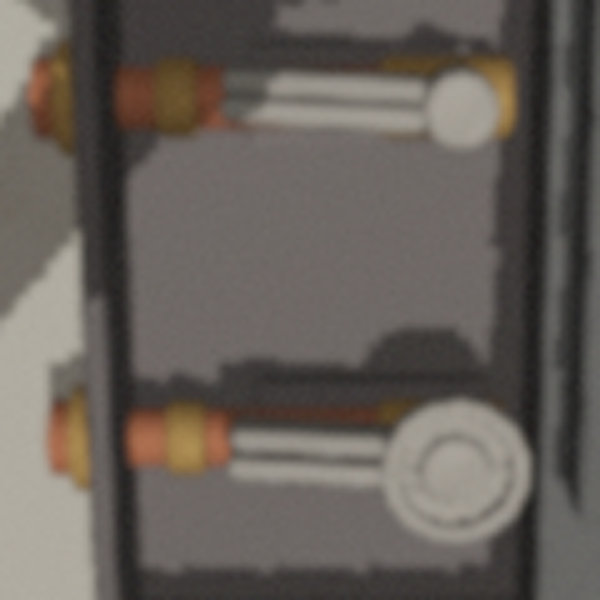

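Run:
```python
from h import *
q=quat(yaw);z=.040+r.finger_overhang;ax=np.array([-.0573,.022]);a,b,s=.011,.0145,.040
def P(t,over=0):
    d=np.array([np.sin(t),np.cos(t)]);n=np.array([np.cos(t),-np.sin(t)])
    return ax+s*d-(.006+a*abs(np.cos(t))+b*abs(np.sin(t))-over)*n
st=np.array([-.086,.062])
r.move_to(W(*st,.2),q);r.move_linear(W(*st,.1),vel=.15);r.move_linear(W(*st,z),vel=.05)
f0=np.array(r.current_contact_force());print(f0.round(1))
def rep(t):
    f=np.array(r.current_contact_force())-f0;fb=Rb.T@f[:2]
    print(round(t,2),((np.array(r.current_tool_pos())[:2]-c)@Rb).round(4),fb.round(1),f[2].round(1));return fb
for t in np.arange(0,1.58,.13):
    r.move_linear(W(*P(t,.001),z),vel=.05)
    fb=rep(t)
    if np.hypot(*fb)>25: print('stop');break
else:
    for o in np.arange(.002,.012,.0015):
        r.move_linear(W(*P(1.57,o),z),vel=.03)
        if rep(1.57+o)[1]>12: break
p=(np.array(r.current_tool_pos())[:2]-c)@Rb
r.move_linear(W(p[0],p[1]+.015,z),vel=.05);r.move_linear(W(p[0],p[1]+.015,.2),vel=.15)
r.move_to(W(0,.05,.36),q);im=snap('wrist','w3.png');print(r.current_t())
cv2.imwrite('pics/crop3.png',cv2.resize(im['pixels'][60:320,240:560,::-1],(738,600),interpolation=cv2.INTER_CUBIC))
```

```text
[0.1 0.6 0.1]
0.0 [-0.0729  0.062 ] [0.  0.3] -0.0
0.13 [-0.0697  0.0641] [-1.4 -1.5] -0.9
0.26 [-0.0657  0.0657] [-1.4 -0.4] 0.3
0.39 [-0.0611  0.0669] [0.3 0.2] -0.9
0.52 [-0.0561  0.0676] [-1.6 -0. ] -0.9
0.65 [-0.0509  0.0675] [-1.7 -0.3] -0.2
0.78 [-0.0454  0.0667] [-1.   0.1] -0.4
0.91 [-0.0399  0.0649] [-1.2 -0.3] 0.2
1.04 [-0.0343  0.0621] [-0.8  0.2] 0.1
1.17 [-0.0291  0.0583] [-1.2  0.3] -0.7
1.3 [-0.0244  0.0536] [-0.7 -0.2] -0.1
1.43 [-0.0204  0.048 ] [ 0.3 -0.5] -0.9
1.56 [-0.0174  0.0419] [-1.9  1.8] 0.4
1.57 [-0.0174  0.0415] [-1.1  7.8] 2.3
1.57 [-0.0175  0.0411] [-0.2 15.6] 4.4
19.175
```

View pics/crop3.png

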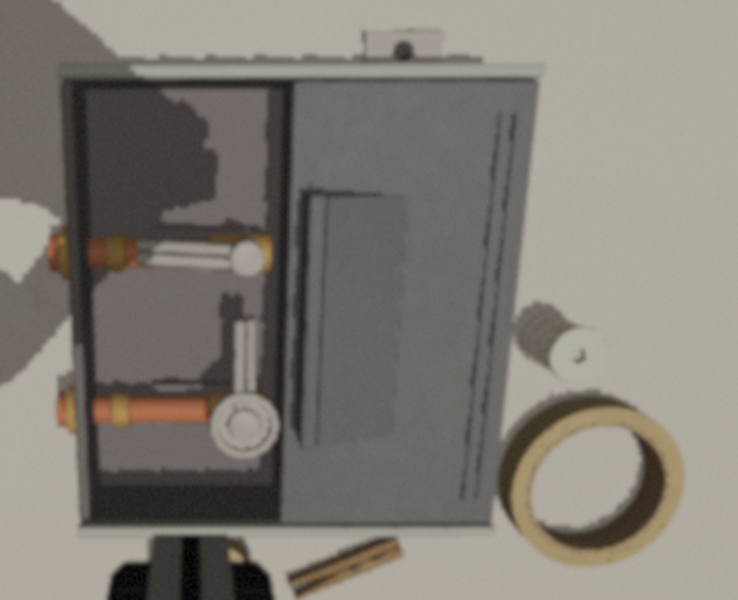

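The marked handle (disc at (245,425), tip at (247,320)) is now square across its pipe. The plain handle is unmoved, the cover is open, and the robot is clear.

```bash
python3 -c "
from h import *
print(r.hand_in())"
```

```text
the job is handed in; nothing more can be done
None
```

I slid the cover right to its stop and pushed the marked (near) valve handle shut against its stop. In the last picture the plain handle, reel, tape and peg had not moved, and the job is handed in (no verdict was returned).

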